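Close up the bottle rinser's filter box

TASK

Put the white strainer cartridge down into the pocket inside the open steel filter box. Then fit the steel lid: hold it clearly tilted, hook its lip under the ledge at the back of the box, swing it down until it lies flat and fully home inside the rim, and finally slide the bolt on the front deck all the way over the lid to lock it. Let go of everything and leave the other things on the table where they stand.

Things in the scene. Friction and masses are not known exactly. Their poses are not given: they have to be found in the camera images.
- filterbox: The filter box, fixed: stainless steel, 230 (x) x 170 (y) x 97 high, open at the top; its yaw varies. Origin under its centre. Axes of the box and of all its points: x from its front (robot's side, with the bolt) to its back (with the ledge), z up.
- box_pocket (a point): Centre of the floor of the cartridge's pocket inside the box, 8 above the table, 19 behind the box's centre, 6 in front of box_seat. The pocket is 92 (x) x 72 (y) between grey plastic ribs 12 high, in a bay 122 (x) x 116 (y), 72 deep below the lid's seat.
- box_seat (a point): Centre of the lid's opening, at the height of the seat on which the lid's underside rests (80 above the table). The opening inside the rim is 150 (x, from -75 to +75) x 134 (y); the rim stands 7 above the seat at the front and sides; at the back a wall at x = +75 carries the ledge.
- box_ledge (a point): Middle of the lower front edge of the ledge: a 5 thick strip along the whole back of the box that overhangs the seat by 16 (from this edge back to the rear wall), with a slot 12 high between seat and ledge. It lies 59 behind box_seat and 12 above it.
- lid_handle (a point): Centre of the handle bar over the middle of the loose steel lid, 29 above the lid's underside. The bar runs along y: 14 thick (x), 80 long, 22 tall, from 18 to 40 above the underside, with an end post at either end and a 12 high gap below. Axes: x towards the lip, z up. The lid starts flat on the table, right way up, lip roughly away from the robot; about 350 g.
- lid_lip (a point): Middle of the lip's end edge, half-way up its thickness (2 above the underside), 83.5 from the handle along the lid's x; axes as lid_handle. The lid is a plate 123 (x) x 128 (y) x 6; its lip, 22 long, 110 wide, 4 thick, projects from the +x edge flush with the underside; 145 over all. Fitted, this point lies 2 above the seat, under the ledge.
- cartridge_mid (a point): Centre of the strainer cartridge, half-way up (at the foot of its tab). Loose, white plastic, about 120 g, starts standing on the table: a body 86 (x) x 66 (y) x 30 high with an upright grip tab on top, 40 (x) x 12 (y) x 30 high; 60 tall over all. Symmetric under a half turn; its x goes along the pocket's x.
- bolt_post (a point): Centre of the bolt's upright grip post, 14 x 14 x 30 high, standing on the bolt's flat bar (20 wide, 6 thick) on the box's front deck. Top of the bar is 15 below this point; the bar's nose is 32 ahead of it (box x). Axes as the box.
- bolt (a joint): Bolt travel in m along the box's x (to the back): 0 fully drawn back, clear of the opening; 0.022 fully over the lid's front edge. Slides with about 2 N of friction and stays where it is left. Its bar passes 2.5 above a seated lid.
- bottle_a: brown glass bottle with cap, standing, 62 dia x 210 tall; origin under its centre. Bystander: leave alone.
- bottle_b: brown glass bottle with cap and paper label, standing, 62 dia x 210 tall; origin under its centre. Bystander: leave alone.
- jar: brown glass preserving jar with steel lid, 90 dia x 120 tall; origin under its centre. Bystander: leave alone.
- carton: closed cardboard carton 80 x 110 x 70 tall; origin under its centre. Bystander: leave alone.
- mug: white mug, 80 dia x 90 tall; origin under its centre. Bystander: leave alone.
- brush: hand brush with a wooden handle lying on the table to the right; origin under it. Bystander: leave alone.
- gasket: black rubber ring lying flat, 64 outer dia x 8 thick; origin under its centre. Bystander: leave alone.

How it is judged (in metres and radians):
On the way, in this order (a step that is already met when the one before it is completed fails the run):
1. the cartridge is down in its pocket, let go (horizontal distance between cartridge_mid and box_pocket below 0.008 m and z of cartridge_mid in the frame of box_pocket between 0.025 and 0.034 m and angle between cartridge_mid's own z axis and vertical below 0.06 rad and contact force between the fingers and cartridge below 0.3 N), for 0.2 s.
2. the lid's lip is under the ledge with the lid tilted by more than 7 degrees (x of lid_lip in the frame of box_ledge above 0.004 m and y of lid_lip in the frame of box_ledge between -0.012 and 0.012 m and z of lid_lip in the frame of box_ledge between -0.016 and -0.001 m and angle between lid_lip's own z axis and vertical above 0.12 rad), for 0.05 s.
3. the lid lies flat on its seat with its lip under the ledge (x of lid_lip in the frame of box_ledge above 0.007 m and y of lid_lip in the frame of box_ledge between -0.008 and 0.008 m and z of lid_lip in the frame of box_ledge between -0.0125 and -0.0075 m and angle between lid_lip's own z axis and vertical below 0.025 rad), for 0.2 s.
4. the bolt is slid over the lid (all of step 3 and value of joint bolt above 0.018 m), for 0.2 s.
At the end, for the whole second after the job is handed in: The cartridge is in its pocket (within 8 mm of centre, on the floor, upright to 3.5 degrees), the lid lies flat on its seat (to 1.4 degrees and about 2.5 mm in height) with at least 7 mm of its lip under the ledge, the bolt has gone at least 18 of its 22 mm, all at rest and released (all of step 4 and horizontal distance between cartridge_mid and box_pocket below 0.008 m and z of cartridge_mid in the frame of box_pocket between 0.025 and 0.034 m and angle between cartridge_mid's own z axis and vertical below 0.06 rad and linear speed of each of lid, cartridge below 0.01 m/s); the robot touches nothing.
It fails at once if a bystander is shifted by more than 40 mm (distance of any of bottle_a, bottle_b, jar, carton, mug, brush, gasket from where it was at the start of the episode above 0.04 m).
It also fails if it takes over 69 s, if anything falls off the work surface, if the arm or the gripper's body presses on something with over 40 N, if the wrist force passes 120 N, or if a joint passes its speed limit or range.

ROBOT

A 6-joint arm with a two-finger parallel gripper is mounted at the origin on the work surface. World frame = base frame: x ahead of the robot, y to its left, z up, the work surface at z = 0. Lengths are in m, angles in degrees, forces in N, time in s.
With the tool pointing down it reaches from about 0.3 to 1 m from the base axis. Payload 5.1 kg.
Tool frame: the origin (TCP) lies midway between the tips of the shut fingers; the grasp point (between the pads) lies 19 mm behind it (r.tcp_to_grasp is the z of the grasp point in the tool frame, in m); z points along the fingers, y is the line along which they close (so a half turn about z gives the same grasp; the last joint's range is limited). The gripper opens to 95 mm and grips with 3 to 60 N. Pads are 20 mm wide; open, the fingers measure 119 mm over their backs; the gripper's body (75 mm by 180 mm) begins 59 mm behind the grasp point.
Start: joints at [58.522, 7.093, 94.555, -0, 78.352, -4.733], TCP at [0.293, 0.58, 0.215] pointing down, gripper open.
Joint ranges: [-149.61, 149.61], [-58.7, 133.49], [1.44, 155.28], [-77.14, 257.14], [18.33, 153.61], [-166.67, 166.67]. Speed limits (degrees/s): [147.25, 147.25, 180, 180, 180, 180].

INTERFACE

Orientations are given as a 3x3 rotation matrix whose columns are the frame's x, y, z axes.
In Python, from workcell import telemetry, vision, r gives the robot as it stands. The module is installed in compiled form; this text tells all that it offers.
- The arm moves only by the tool arm_command, never from a script. Its argument "motion" is a list that holds one entry, the list of rows, each a list of 7 numbers: the shift along the tool's x, y, z in units of 40 mm (1.0 is 40 mm), then the turn, a rotation vector about the tool's x, y, z in units of 5 degrees (1.0 is 5 degrees), then the finger opening in mm, from 0 to 95.1. In form: [[[dx, dy, dz, wx, wy, wz, gripper], ...]]. A call has 1 to 12 rows; each row is the pose to reach, as a shift and turn from the pose commanded when the call began, along the tool's axes at that moment; what a row does not reach only later rows make up. A row lasts 1/8 s, in which the tool goes at most 62.5 mm and 10.7 degrees, less where a joint would pass 70% of its speed; a pose out of reach is approached as far as the arm can. A call with a gripper value outside its range is refused whole. The fingers move at their own pace and stop on an object; the grip force is fixed at half the most. Time passes only in rows, so rows that repeat a pose let the fingers close. It gives the time, the measured TCP pose, the force, the opening and the grip force at its end, in the units of the state.
- telemetry.get_obs(): the state, without advancing time (a new reading comes with each control period).
- vision.read_camera(name): name is "scene" or "top" or "wrist"; returns a dict with "color" (480x640x3 uint8, red, green, blue), "range_z" (480x640 float32, m along the optical axis (not along the pixel's ray), 0 where there is no reading), "mtx" (3x3 intrinsics, pixels), "k1" (the pictures are not rectified: a ray, as slopes to the right and down, at radius r is drawn at 1 + k1 r^2 times it, then the intrinsics apply), "xyz" and "rotation" of the camera in the world. Camera axes: x right, y down, z forward; pixel columns grow to the right and rows downward; lengths in m; the calibration is good to about 2 mm. A picture is of the moment at which its call begins.
- r.job_done(): hands the job in; it is judged then, once.
The state is a dict: "time": time; "qpos": joint angles; "qd": joint speeds; "tau": joint torques, N m; "tcp_pos": TCP position; "eef_rot": TCP orientation; "force": force on the tool from outside, world axes, zero at the start; "moment": the same for the moment, N m; "gripper_width": finger opening in m; "grasp_force": force on a finger pad.
Only numpy, scipy, OpenCV 4.12 (cv2) and the standard library are available. Lean on these libraries where they do the work, as an engineer would, in place of code of your own. Each camera call takes 0.05 s, during which the arm holds its last target. There are 200 camera calls.

## Working session

There is one attempt and no reset: what is moved stays moved. The work goes in short steps, Python scripts to look and compute and a tool call to move; the robot and the scene stay as the last step left them, time stands still between calls to the robot, and variables do not carry over. Pictures are saved under pics/ and viewed, at most 10 in all, crops included, and the job is handed in when it is done.

Besides the shell and the picture viewer there is one more tool, called after "Call:" by a JSON object that holds its "method" and its "body". arm_command: Moves the arm, as the interface text tells. Its arguments: {"type":"object","properties":{"motion":{"type":"array","items":{"type":"array","items":{"type":"array","items":{"type":"number"}}}}},"required":["motion"]}

```bash
mkdir -p pics; cat > h.py <<'E'
import numpy as np, cv2
from workcell import telemetry, vision, r
def cam(n):
    return vision.read_camera(n)
def save(c,f): cv2.imwrite('pics/'+f, c['color'][:,:,::-1])
def cloud(c):
    # world xyz per pixel from range
    v,u=np.mgrid[0:480,0:640].astype(np.float64)
    n=rays(c,np.stack([u.ravel(),v.ravel()],1)).reshape(480,640,2)
    z=c['range_z'].astype(float)
    p=np.dstack([n[...,0]*z,n[...,1]*z,z])
    return p@np.array(c['rotation']).T+np.array(c['xyz'])
def rays(c,px):
    K=np.array(c['mtx']); d=np.array([c['k1'],0,0,0],float)
    return cv2.undistortPoints(np.asarray(px,float).reshape(-1,1,2),K,d).reshape(-1,2)
def onplane(c,px,h):
    n=rays(c,px); d=np.c_[n,np.ones(len(n))]@np.array(c['rotation']).T
    o=np.array(c['xyz']); return o+d*((h-o[2])/d[:,2])[:,None]
E
python3 - <<'E'
from h import *
for n in('top','scene'):
    c=cam(n); save(c,n+'1.png'); np.savez(n+'1.npz',**c); print(n,c['xyz'],np.round(c['rotation'],3).tolist(),c['k1'],c['mtx'][0])
o=telemetry.get_obs(); print(o['time'],o['tcp_pos'],o['eef_rot'],o['gripper_width'],r.tcp_to_grasp)
E
```

```text
top [ 0.37635984 -0.02226906  1.23783707] [[0.028, -0.987, 0.16], [-1.0, -0.026, 0.014], [-0.01, -0.161, -0.987]] -0.1251197418441445 [494.98718578   0.         315.13299959]
scene [ 1.00601287 -0.74446685  1.36316927] [[0.862, 0.423, -0.279], [0.506, -0.713, 0.485], [0.006, -0.559, -0.829]] -0.19189954182583469 [587.18555353   0.         329.36079768]
0.1 [0.29224661 0.57995749 0.21354264] [[-8.93019568e-01  4.50016863e-01 -9.34910011e-04]
 [ 4.50017816e-01  8.93018197e-01 -1.56998236e-03]
 [ 1.28373116e-04 -1.82275113e-03 -9.99998331e-01]] 0.09501849004288997 -0.0188
```

View pics/top1.png

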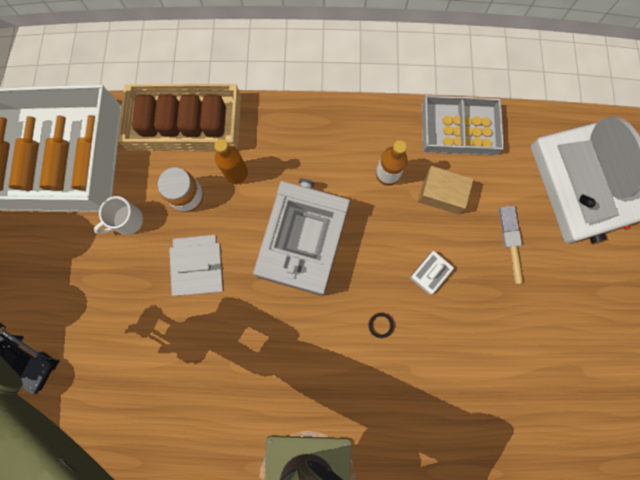

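View pics/scene1.png

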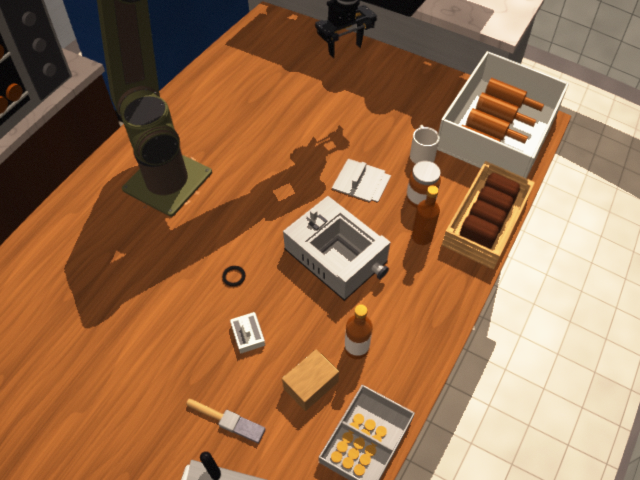

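The top view shows the box at about (303,237), the lid at (196,266) with its lip up the image, the cartridge at (433,272) and the bolt at (294,265). In the scene view they are at (337,245), (362,181) and (247,332). The bottles, jar and mug stand behind and to the left of the box. Next I'll measure these from colour and depth.

```bash
cat > m.py <<'E'
from h import *
def rect(P):
    (c,s,a)=cv2.minAreaRect(P[:,:2].astype(np.float32)*1000); return np.round(c,1),np.round(s,1),round(a,2)
for n,regs in (('top',dict(cart=(405,245,460,300),lid=(160,230,228,302),box=(250,175,355,300))),
  ('scene',dict(cart=(225,305,270,360),lid=(325,155,395,207),box=(275,190,395,302)))):
    c=dict(np.load(n+'1.npz')); W=cloud(c); hsv=cv2.cvtColor(c['color'],cv2.COLOR_RGB2HSV)
    for k,(a,b,d,e) in regs.items():
        w=W[b:e,a:d].reshape(-1,3); s=hsv[b:e,a:d].reshape(-1,3)
        g=(s[:,1]<70)&(s[:,2]>70)
        w=w[g]; print(n,k,'hist z', [(round(x,3),int(y)) for y,x in zip(*np.histogram(w[:,2],np.arange(-.01,.14,.01))) ])
        for lo,hi in {'cart':[(.02,.04),(.05,.07)],'lid':[(.0,.014),(.03,.05)],'box':[(.08,.105),(.0,.03),(.11,.14)]}[k]:
            q=w[(w[:,2]>lo)&(w[:,2]<hi)]
            if len(q)>5: print('  ',lo,hi,len(q),rect(q),'meanz',q[:,2].mean().round(4),'med',np.median(q,0).round(4))
E
python3 m.py
```

```text
top cart hist z [(np.float64(-0.01), 48), (np.float64(0.0), 44), (np.float64(0.01), 30), (np.float64(0.02), 541), (np.float64(0.03), 280), (np.float64(0.04), 9), (np.float64(0.05), 62), (np.float64(0.06), 30), (np.float64(0.07), 0), (np.float64(0.08), 0), (np.float64(0.09), 0), (np.float64(0.1), 0), (np.float64(0.11), 0), (np.float64(0.12), 0), (np.float64(0.13), 0)]
   0.02 0.04 821 (array([ 511.6, -295.3]), array([68.9, 86.2]), 50.69) meanz 0.029 med [ 0.5099 -0.2922  0.029 ]
   0.05 0.07 92 (array([ 511.9, -295.7]), array([12.3, 39.3]), 50.4) meanz 0.0585 med [ 0.5123 -0.2949  0.059 ]
top lid hist z [(np.float64(-0.01), 216), (np.float64(0.0), 2354), (np.float64(0.01), 48), (np.float64(0.02), 18), (np.float64(0.03), 156), (np.float64(0.04), 42), (np.float64(0.05), 0), (np.float64(0.06), 0), (np.float64(0.07), 0), (np.float64(0.08), 0), (np.float64(0.09), 0), (np.float64(0.1), 0), (np.float64(0.11), 0), (np.float64(0.12), 0), (np.float64(0.13), 0)]
   0.0 0.014 2389 (array([516.1, 299.1]), array([146.1, 132.1]), 6.69) meanz 0.0045 med [0.5146 0.2972 0.0044]
   0.03 0.05 198 (array(
[... 2008 characters left out ...]
p.float64(-0.01), 24), (np.float64(0.0), 769), (np.float64(0.01), 436), (np.float64(0.02), 281), (np.float64(0.03), 230), (np.float64(0.04), 262), (np.float64(0.05), 284), (np.float64(0.06), 271), (np.float64(0.07), 477), (np.float64(0.08), 1712), (np.float64(0.09), 1006), (np.float64(0.1), 109), (np.float64(0.11), 15), (np.float64(0.12), 32), (np.float64(0.13), 0)]
   0.08 0.105 2817 (array([582. ,  27.1]), array([174.1, 235. ]), 75.72) meanz 0.0895 med [0.5614 0.0208 0.0884]
   0.0 0.03 1486 (array([588.3, 110.3]), array([377.9, 251.8]), 86.13) meanz 0.0119 med [0.5795 0.0477 0.0098]
   0.11 0.14 47 (array([500.9,  47.4]), array([17. , 16.6]), 73.26) meanz 0.1207 med [0.5023 0.0445 0.1216]
```

Depth sizes and heights match the given dimensions:

| Item | Centre (mm) | Angle |
|---|---|---|
| Cartridge | (512, -296) | y axis 50.5° |
| Lid handle | (507, 297) | yaw 7° |
| Box | (581.4, 27.3) | yaw -14.2° |

I'll move over the cartridge first.

```bash
cat > g.py <<'E'
from h import *
from scipy.spatial.transform import Rotation as R
def down(yang,tilt=0):
    # tool down, tool y at yang deg in world; tilt = turn (deg) about tool x
    a=np.radians(yang); y=np.array([np.cos(a),np.sin(a),0]); z=np.array([0,0,-1.]); x=np.cross(y,z)
    return np.c_[x,y,z]@R.from_euler('x',tilt,degrees=True).as_matrix()
def go(p,yang,tilt=0,o=None):
    o=o or telemetry.get_obs(); A=np.array(o['eef_rot'])
    B=down(yang,tilt); d=A.T@(np.array(p)-o['tcp_pos'])
    print('shift',np.round(d/.04,3),'turn',np.round(R.from_matrix(A.T@B).as_rotvec(degrees=True)/5,2))
BX=np.array([np.cos(np.radians(-14.2)),np.sin(np.radians(-14.2)),0]);BY=np.array([-BX[1],BX[0],0])
E
python3 - <<'E'
from g import *
go((.512,-.296,.16),50.5)
go((.512,-.296,.30),50.5)
c=dict(np.load('top1.npz')); W=cloud(c)
for n,(u,v) in dict(ba=(228,148),bb=(398,147),jar=(178,187),mug=(121,212)).items(): print(n,W[v-3:v+4,u-3:u+4].reshape(-1,3).mean(0).round(3))
E
```

```text
shift [-14.761 -17.081   1.368] turn [-0.02  0.    2.55]
shift [-14.761 -17.088  -2.132] turn [-0.02  0.    2.55]
ba [0.768 0.199 0.166]
bb [ 0.764 -0.183  0.209]
jar [0.687 0.323 0.118]
mug [0.649 0.506 0.004]
```

Call:
{"method": "arm_command", "body": {"motion": [[[-3,-3.4,-1.5,0,0,0.5,50],[-14.76,-17.08,-1.5,0,0,2.55,50],[-14.76,-17.08,-1.5,0,0,2.55,50],[-14.76,-17.08,-1.5,0,0,2.55,50],[-14.76,-17.08,-1.5,0,0,2.55,50],[-14.76,-17.08,-1.5,0,0,2.55,50],[-14.76,-17.08,-1.5,0,0,2.55,50],[-14.76,-17.08,-1.5,0,0,2.55,50],[-14.76,-17.08,-1.5,0,0,2.55,50],[-14.76,-17.08,-1.5,0,0,2.55,50],[-14.76,-17.08,-1.5,0,0,2.55,50],[-14.76,-17.08,-1.5,0,0,2.55,50]]]}}

```text
time: 1.6
tcp_pos: [0.4741, -0.1452, 0.267]
eef_rot: [[-0.771, 0.636, 0.0], [0.636, 0.771, 0.0], [0.0, 0.0, -1.0]]
force: [1.2, 0.3, 0.4]
gripper_width: 0.0498
grasp_force: 0.0
```

```bash
python3 -c "
from g import *
go((.512,-.296,.16),50.5);o=telemetry.get_obs();print(o['tcp_pos'],o['qpos'],o['time'])"
```

```text
shift [-3.129 -2.306  2.673] turn [ 0. -0. -0.]
[ 0.47412757 -0.1452261   0.26696519] [-2.32458317e+01 -1.44730065e+01  1.10081176e+02  1.78570148e-02
  8.43920342e+01 -7.37230707e+01] 1.6
```

Call:
{"method": "arm_command", "body": {"motion": [[[-3.13,-2.31,2.67,0,0,0,50],[-3.13,-2.31,2.67,0,0,0,50],[-3.13,-2.31,2.67,0,0,0,50],[-3.13,-2.31,2.67,0,0,0,50],[-3.13,-2.31,2.67,0,0,0,50],[-3.13,-2.31,2.67,0,0,0,50]]]}}

```text
time: 2.35
tcp_pos: [0.5127, -0.2935, 0.162]
eef_rot: [[-0.772, 0.635, 0.002], [0.635, 0.772, -0.001], [-0.002, 0.0, -1.0]]
force: [-0.0, -0.4, -0.5]
gripper_width: 0.0503
grasp_force: 0.0
```

```bash
cat > rc.py <<'E'
from g import *
def rect(P):
    (c,s,a)=cv2.minAreaRect(P[:,:2].astype(np.float32)*1000); return np.round(c,1),np.round(s,1),round(a,2)
def near(c,p,rad,bands,sat=90):
    W=cloud(c); s=cv2.cvtColor(c['color'],cv2.COLOR_RGB2HSV)[...,1]
    m=(np.linalg.norm(W[...,:2]-p,axis=2)<rad)&(c['range_z']>0)&(s<sat)
    for lo,hi in bands:
        k=(m&(W[...,2]>lo)&(W[...,2]<hi)).astype(np.uint8); k=cv2.morphologyEx(k,cv2.MORPH_OPEN,np.ones((3,3),np.uint8))
        n,L,S,_=cv2.connectedComponentsWithStats(k)
        if n<2: print(lo,hi,'none'); continue
        q=W[L==1+np.argmax(S[1:,4])]; print(lo,hi,len(q),*rect(q),'z',np.median(q[:,2]).round(4))
E
python3 -c "
from rc import *
o=telemetry.get_obs();print(o['tcp_pos'],o['time'],o['force'])
c=cam('wrist');save(c,'w1.png');print(c['xyz'])
near(c,[.512,-.296],.08,[(.018,.04),(.05,.07)])
go((.512,-.296,.036),50.5)"
```

```text
[ 0.5127047  -0.29347385  0.16202695] 2.35 [-0.0424611  -0.44322445 -0.52937192]
[ 0.46052762 -0.25170649  0.33224993]
0.018 0.04 6588 [ 508.8 -294.5] [67.6 85.2] 50.51 z 0.0305
0.05 0.07 761 [ 509.  -294.6] [11.2 39.7] 50.41 z 0.0602
shift [-0.016 -0.064  3.156] turn [0.   0.03 0.02]
```

View pics/w1.png

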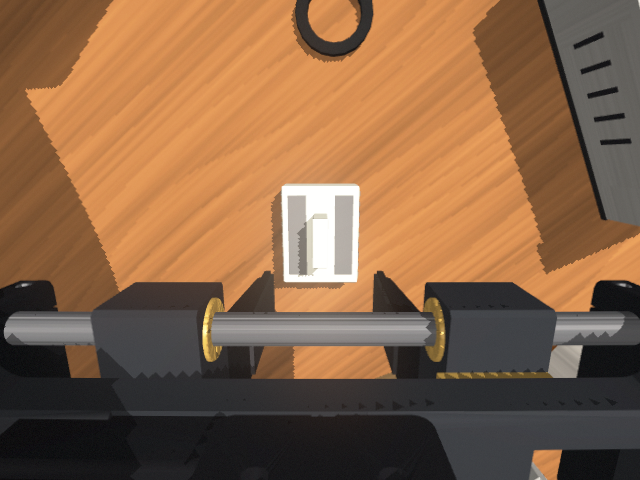

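The wrist view shows the cartridge at about (320,233) with its tab between the open fingers. Its centre agrees with the other cameras to about 3 mm, so I'll grasp the tab.

Call:
{"method": "arm_command", "body": {"motion": [[[0,-0.05,1.5,0,0,0,50],[0,-0.05,2.6,0,0,0,50],[0,-0.05,3.15,0,0,0,50],[0,-0.05,3.15,0,0,0,50],[0,-0.05,3.15,0,0,0,0],[0,-0.05,3.15,0,0,0,0],[0,-0.05,3.15,0,0,0,0],[0,-0.05,3.15,0,0,0,0],[0,-0.05,3.15,0,0,0,0]]]}}

```text
time: 3.52
tcp_pos: [0.511, -0.2958, 0.0347]
eef_rot: [[-0.772, 0.636, 0.0], [0.636, 0.772, -0.0], [-0.0, 0.0, -1.0]]
force: [-0.7, 0.8, 2.6]
gripper_width: 0.0115
grasp_force: 30.0
```

```bash
python3 -c "
from rc import *
o=telemetry.get_obs();p=o['tcp_pos'];print(p,o['gripper_width'],o['grasp_force'],o['force'])
go((p[0],p[1],.20),50.5)
c=cam('wrist')
near(c,[.512,-.296],.08,[(.018,.04)])"
```

```text
[ 0.51097541 -0.29575931  0.03469947] 0.01151459334199081 30.000182390213013 [-0.73192772  0.8133521   2.60530109]
shift [-2.000e-03  0.000e+00 -4.133e+00] turn [ 0.  0. -0.]
0.018 0.04 9455 [ 491.3 -280.4] [67.6 40.2] 50.51 z 0.0305
```

```bash
python3 -c "
from rc import *
go((.648,.010,.24),75.8)"
```

```text
shift [ 2.218  8.078 -5.132] turn [-0.    0.   -5.06]
```

Call:
{"method": "arm_command", "body": {"motion": [[[0,0,-1,0,0,0,0],[0,0,-2.5,0,0,0,0],[0,0,-4,0,0,0,0],[1,3,-5.13,0,0,-2,0],[2.22,8.08,-5.13,0,0,-5.06,0],[2.22,8.08,-5.13,0,0,-5.06,0],[2.22,8.08,-5.13,0,0,-5.06,0],[2.22,8.08,-5.13,0,0,-5.06,0],[2.22,8.08,-5.13,0,0,-5.06,0],[2.22,8.08,-5.13,0,0,-5.06,0],[2.22,8.08,-5.13,0,0,-5.06,0],[2.22,8.08,-5.13,0,0,-5.06,0]]]}}

```text
time: 5.08
tcp_pos: [0.6473, 0.009, 0.2391]
eef_rot: [[-0.969, 0.247, -0.001], [0.247, 0.969, -0.0], [0.001, -0.0, -1.0]]
force: [0.1, -0.4, -1.7]
gripper_width: 0.012
grasp_force: 30.0
```

```bash
python3 -c "
from rc import *
o=telemetry.get_obs();p=o['tcp_pos'];print(p,o['gripper_width'],o['grasp_force'],o['time'])
c=cam('wrist');save(c,'w2.png');np.savez('w2.npz',**c);print(c['xyz'])
W=cloud(c)
near(c,[.6,.0226],.2,[(.004,.013),(.074,.084),(.015,.025),(.11,.13),(.15,.23)])"
```

```text
[0.64734743 0.00901485 0.23913112] 0.011960411779045192 29.99984622001648 5.075
[0.58272599 0.02506962 0.40956533]
0.004 0.013 4645 [588.7  26.5] [72.3 74. ] 75.71 z 0.0083
0.074 0.084 4644 [596.7  24.3] [135.  137.1] 75.68 z 0.0803
0.015 0.025 1776 [584.5  27.4] [88.2 79.9] 75.65 z 0.0202
0.11 0.13 539 [497.9  49.5] [14.1 14.7] 75.21 z 0.1245
0.15 0.23 514 [603.7  19.9] [63.8  0.6] 75.63 z 0.2204
```

View pics/w2.png

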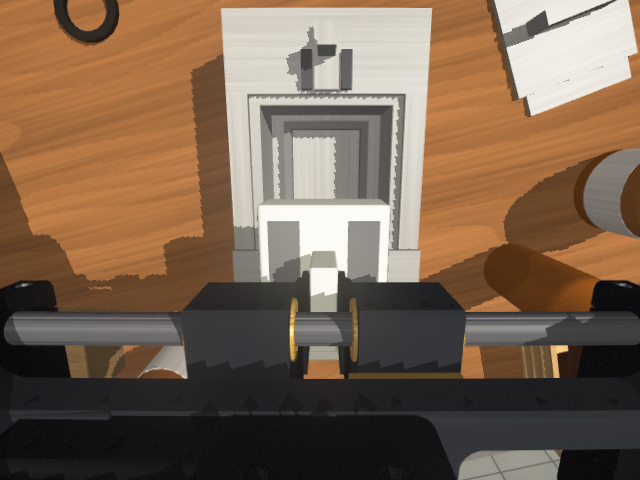

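The wrist view shows the held cartridge at (320,240) and the pocket at (325,165), with the bolt post at (325,50). In this camera the cartridge sits +2 mm along tool x from the TCP and the pocket centre is (597.3, 24.2). So the TCP goes to (599.4, 23.7).

```bash
python3 -c "
from rc import *
go((.5994,.0237,.0435),75.7)"
```

```text
shift [1.251 0.061 4.896] turn [-0.   -0.01  0.  ]
```

Call:
{"method": "arm_command", "body": {"motion": [[[1.25,0.06,0,0,0,0,0],[1.25,0.06,0,0,0,0,0],[1.25,0.06,1.2,0,0,0,0],[1.25,0.06,2.4,0,0,0,0],[1.25,0.06,3.4,0,0,0,0],[1.25,0.06,4.2,0,0,0,0],[1.25,0.06,4.5,0,0,0,0],[1.25,0.06,4.5,0,0,0,0],[1.25,0.06,4.5,0,0,0,0]]]}}

```text
time: 6.25
tcp_pos: [0.6016, 0.0246, 0.0616]
eef_rot: [[-0.969, 0.245, 0.003], [0.245, 0.969, -0.0], [-0.003, 0.001, -1.0]]
force: [1.0, -0.3, -1.5]
gripper_width: 0.0118
grasp_force: 30.0
```

```bash
python3 -c "
from rc import *
go((.5994,.0237,.0435),75.7)"
```

```text
shift [ 0.048 -0.035  0.452] turn [0.01 0.04 0.02]
```

Call:
{"method": "arm_command", "body": {"motion": [[[0,0,0,0,0,0,0],[0,0,0,0,0,0,0]]]}}

```text
time: 6.5
tcp_pos: [0.6006, 0.0248, 0.0607]
eef_rot: [[-0.969, 0.245, 0.002], [0.245, 0.969, -0.0], [-0.002, 0.0, -1.0]]
force: [0.1, -0.4, -1.3]
gripper_width: 0.0118
grasp_force: 30.0
```

```bash
python3 -c "
from rc import *
go((.5994,.0237,.0435),75.7)"
```

```text
shift [ 0.024 -0.035  0.429] turn [0.   0.02 0.02]
```

Settling; I'll finish the descent with the small correction.

Call:
{"method": "arm_command", "body": {"motion": [[[0.01,-0.03,0,0,0,0,0],[0.01,-0.03,0.2,0,0,0,0],[0.01,-0.03,0.35,0,0,0,0],[0.01,-0.03,0.42,0,0,0,0],[0.01,-0.03,0.42,0,0,0,0],[0.01,-0.03,0.42,0,0,0,0]]]}}

```text
time: 7.25
tcp_pos: [0.5992, 0.0238, 0.0428]
eef_rot: [[-0.969, 0.245, -0.0], [0.245, 0.969, 0.0], [0.0, -0.0, -1.0]]
force: [-1.7, 0.2, 1.2]
gripper_width: 0.0116
grasp_force: 30.0
```

Call:
{"method": "arm_command", "body": {"motion": [[[0,0,0,0,0,0,40],[0,0,0,0,0,0,40],[0,0,0,0,0,0,40],[0,0,-1,0,0,0,40],[0,0,-2.5,0,0,0,40],[-0.8,0,-4,0,0,0,40],[-1.6,0,-4.5,0,0,0,40],[-1.6,0,-4.5,0,0,0,40],[-1.6,0,-4.5,0,0,0,40]]]}}

```text
time: 8.38
tcp_pos: [0.6602, 0.0083, 0.2211]
eef_rot: [[-0.969, 0.245, -0.003], [0.245, 0.969, 0.0], [0.003, -0.0, -1.0]]
force: [0.3, 0.7, 0.8]
gripper_width: 0.04
grasp_force: 0.0
```

```bash
python3 -c "
from rc import *
c=cam('wrist');save(c,'w3.png');np.savez('w3.npz',**c)
near(c,[.6,.0226],.16,[(.004,.013),(.033,.043),(.062,.072),(.074,.084),(.093,.1)])
for n in ('top','scene'): print(n); near(cam(n),[.6,.0226],.16,[(.033,.043),(.062,.072),(.093,.1)])
o=telemetry.get_obs();print(o['tcp_pos'])
go((.507,.297,.20),7)"
```

```text
0.004 0.013 4094 [597.6  24.2] [116.9 123. ] 75.73 z 0.0083
0.033 0.043 5566 [597.1  24.3] [67.5 85.2] 75.39 z 0.0385
0.062 0.072 651 [597.1  24.2] [11.7 39.8] 75.63 z 0.0682
0.074 0.084 7121 [596.9  24.1] [135.1 136.7] 75.62 z 0.0803
0.093 0.1 6998 [675.7   4. ] [170.5  31.9] 75.77 z 0.0973
top
0.033 0.043 none
0.062 0.072 none
0.093 0.1 27 [660.  -59.5] [15.3  9.6] 1.25 z 0.0956
scene
0.033 0.043 213 [597.6   5.6] [33.5 77. ] 73.28 z 0.038
0.062 0.072 20 [611.5  19.1] [ 8.3 20.4] 66.64 z 0.0682
0.093 0.1 69 [700.6  61.3] [41.1 18. ] 77.94 z 0.0967
[0.65973443 0.0084088  0.22055886]
shift [5.468 6.06  0.53 ] turn [-0.03 -0.03 13.76]
```

View pics/w3.png

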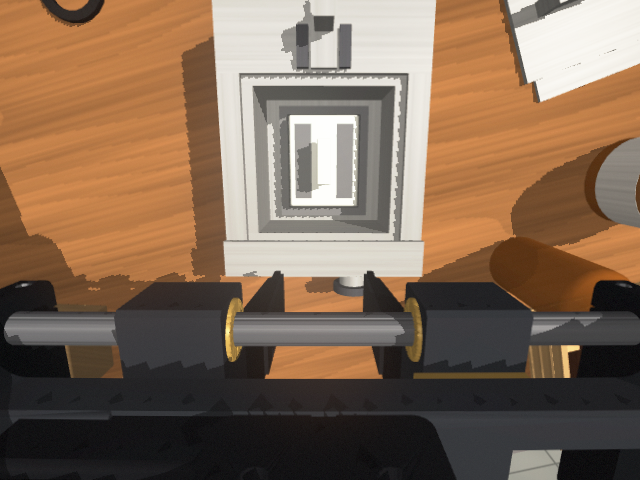

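The wrist view shows the cartridge centred in the pocket at (323,160). Its measured centre is within 0.5 mm of the bay centre and its top is at 38.5 mm, so it is on the floor. Next I'll move to the lid.

Call:
{"method": "arm_command", "body": {"motion": [[[2,1.5,-0.5,0,0,2,60],[5.47,6.06,-0.5,0,0,13.76,60],[5.47,6.06,-0.5,0,0,13.76,60],[5.47,6.06,-0.5,0,0,13.76,60],[5.47,6.06,-0.5,0,0,13.76,60],[5.47,6.06,-0.5,0,0,13.76,60],[5.47,6.06,-0.5,0,0,13.76,60],[5.47,6.06,0.5,0,0,13.76,60],[5.47,6.06,1.2,0,0,13.76,60],[5.47,6.06,1.2,0,0,13.76,60],[5.47,6.06,1.2,0,0,13.76,60]]]}}

```text
time: 9.9
tcp_pos: [0.5087, 0.2969, 0.1755]
eef_rot: [[-0.122, 0.993, 0.001], [0.993, 0.122, 0.0], [0.0, 0.001, -1.0]]
force: [-0.2, -0.2, 1.0]
gripper_width: 0.06
grasp_force: 0.0
```

```bash
python3 -c "
from rc import *
c=cam('wrist');save(c,'w4.png');np.savez('w4.npz',**c)
near(c,[.51,.297],.15,[(.002,.012),(.032,.046)])
o=telemetry.get_obs();print(o['tcp_pos'],c['xyz'],o['qpos'].round(1))
go((.507,.297,.012),7)"
```

```text
0.002 0.012 17405 [514.7 299.6] [145.5 128.5] 7.16 z 0.0061
0.032 0.046 1407 [503.4 298.5] [13.3 79.6] 7.03 z 0.0403
[0.50924292 0.29706608 0.17630768] [0.49956522 0.36184497 0.34593008] [ 25.    1.  104.7   0.   74.1  18. ]
shift [ 2.000e-03 -6.500e-02  4.108e+00] turn [ 0.02 -0.01  0.  ]
```

View pics/w4.png

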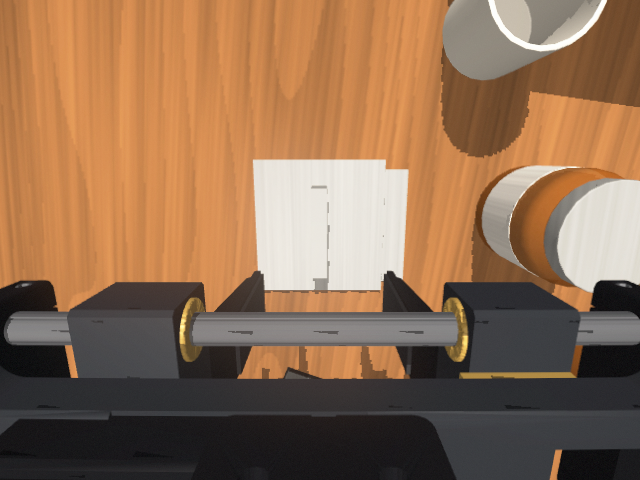

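The wrist view shows the lid at (325,225) with its lip to the right at (397,225) and the handle bar at (320,235) between the fingers; yaw is 7.1°. Grasping.

Call:
{"method": "arm_command", "body": {"motion": [[[0.01,-0.07,1.4,0,0,0,60],[0.01,-0.07,2.8,0,0,0,60],[0.01,-0.07,3.8,0,0,0,60],[0.01,-0.07,4.08,0,0,0,60],[0.01,-0.07,4.08,0,0,0,60],[0.01,-0.07,4.08,0,0,0,0],[0.01,-0.07,4.08,0,0,0,0],[0.01,-0.07,4.08,0,0,0,0],[0.01,-0.07,4.08,0,0,0,0],[0.01,-0.07,4.08,0,0,0,0]]]}}

```text
time: 11.2
tcp_pos: [0.5057, 0.2968, 0.0116]
eef_rot: [[-0.122, 0.993, -0.0], [0.993, 0.122, -0.0], [-0.0, -0.0, -1.0]]
force: [-4.6, -1.4, 2.6]
gripper_width: 0.0156
grasp_force: 1.7
```

```bash
python3 -c "
from rc import *
o=telemetry.get_obs();p=o['tcp_pos'];print(p,o['gripper_width'],o['grasp_force'],o['force'],o['eef_rot'].round(3).tolist())
for n in ('wrist','top','scene'): print(n);near(cam(n),[.51,.297],.13,[(.002,.012)])
T=np.array([.6055,.0215,.24])-.12*BY-.0*BX
print(T);go(T,-14.2);go((.51,.297,.24),7)"
```

```text
[0.50571364 0.2967646  0.01160093] 0.015566953372757849 1.6615191847085953 [-4.5972711  -1.40058151  2.61580368] [[-0.122, 0.993, -0.0], [0.993, 0.122, -0.0], [-0.0, -0.0, -1.0]]
wrist
0.002 0.012 32205 [511.8 323.7] [146.   78.9] 6.93 z 0.0061
top
0.002 0.012 455 [512.3 260.3] [118.8  53. ] 5.48 z 0.005
scene
0.002 0.012 320 [526.  287.2] [ 79.3 115.5] 11.34 z 0.0067
[ 0.57606311 -0.09483344  0.24      ]
shift [-9.932  0.552 -5.71 ] turn [-0.01  0.    4.24]
shift [-0.008  0.108 -5.711] turn [-0.01  0.    0.  ]
```

Call:
{"method": "arm_command", "body": {"motion": [[[0,0,0,0,0,0,0],[0,0,0,0,0,0,0],[0,0,0,0,0,0,0],[0,0,-0.25,0,0,0,0],[0,0,-0.5,0,0,0,0],[0,0,-0.5,0,0,0,0],[0,0,-0.5,0,0,0,0]]]}}

```text
time: 12.22
tcp_pos: [0.5058, 0.2967, 0.0315]
eef_rot: [[-0.122, 0.993, 0.0], [0.993, 0.122, -0.0], [-0.0, 0.0, -1.0]]
force: [-0.4, -0.3, -2.9]
gripper_width: 0.014
grasp_force: 30.0
```

```bash
python3 -c "
from rc import *
o=telemetry.get_obs();p=o['tcp_pos'];print(p,o['gripper_width'],o['grasp_force'],o['force'],o['moment'],o['time'])
c=cam('wrist');near(c,[.51,.297],.13,[(.02,.035)])
W=cloud(c);m=(np.linalg.norm(W[...,:2]-[.51,.297],axis=2)<.1)&(abs(W[...,2]-.026)<.008);q=W[m];print(np.linalg.lstsq(np.c_[q[:,:2]-q[:,:2].mean(0),np.ones(len(q))],q[:,2],rcond=None)[0])
print(down(-14.2))
T=np.array([.6055,.0215,.24])-.12*BY
go(T,-14.2)"
```

```text
[0.50578177 0.29672555 0.03150143] 0.013968118819803239 29.999398291110992 [-0.35440226 -0.33192871 -2.8839138 ] [-0.03156053  0.04063485 -0.043074  ] 12.225
0.02 0.035 32409 [512.5 323.6] [145.7  79.2] 6.93 z 0.026
[-0.00958613  0.00433577  0.02588662]
[[ 0.24530739  0.96944535  0.        ]
 [ 0.96944535 -0.24530739  0.        ]
 [ 0.          0.         -1.        ]]
shift [-9.93   0.553 -5.218] turn [-0.    0.    4.24]
```

Call:
{"method": "arm_command", "body": {"motion": [[[0,0,-1.5,0,0,0,0],[0,0,-3,0,0,0,0],[-1,0,-4.5,0,0,0.5,0],[-3,0,-5.2,0,0,1,0],[-4.5,0.2,-5.2,0,0,2,0],[-6,0.4,-5.2,0,0,3,0],[-7.5,0.5,-5.2,0,0,4,0],[-9,0.55,-5.2,0,0,4.24,0],[-9.93,0.55,-5.2,0,0,4.24,0],[-9.93,0.55,-5.2,0,0,4.24,0],[-9.93,0.55,-5.2,0,0,4.24,0]]]}}

```text
time: 13.65
tcp_pos: [0.5757, -0.0946, 0.2388]
eef_rot: [[0.246, 0.969, -0.001], [0.969, -0.246, 0.001], [0.001, -0.001, -1.0]]
force: [0.1, 0.1, -4.0]
gripper_width: 0.0137
grasp_force: 30.0
```

```bash
python3 -c "
from rc import *
o=telemetry.get_obs();p=o['tcp_pos'];print(p,o['gripper_width'],o['grasp_force'],o['eef_rot'].round(3).tolist())
c=cam('wrist');save(c,'w5.png');np.savez('w5.npz',**c)
near(c,[.6,.0226],.16,[(.004,.013),(.033,.043),(.062,.072),(.074,.083),(.084,.091),(.093,.1)])
print('lid');near(c,p[:2],.13,[(.215,.25)])
"
```

```text
[ 0.57569254 -0.09463449  0.23877587] 0.013656455539361005 29.9989914894104 [[0.246, 0.969, -0.001], [0.969, -0.246, 0.001], [0.001, -0.001, -1.0]]
0.004 0.013 3840 [598.4  25.9] [113.3 123.1] 75.59 z 0.0084
0.033 0.043 5470 [597.4  23.8] [65.5 86.5] 75.66 z 0.0386
0.062 0.072 622 [597.1  24. ] [11.4 39.5] 75.41 z 0.0682
0.074 0.083 5260 [598.6  30.4] [122.2 137.3] 75.69 z 0.0803
0.084 0.091 11616 [562.7  25.6] [154.8 200.5] 75.61 z 0.0873
0.093 0.1 6217 [677.1   9.7] [120.9  32.2] 75.75 z 0.0973
lid
0.215 0.25 32557 [591.7 -71.8] [ 79.1 146. ] 75.13 z 0.2333
```

View pics/w5.png

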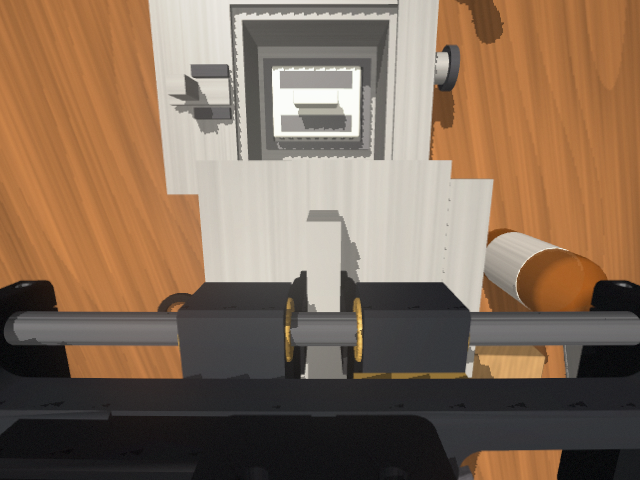

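The wrist view shows the box seat and ledge (seat front edge at about (240,85), ledge at (415,80)) and the held lid with its lip at (470,240). The wrist camera puts the seat at the same world point in two orientations 90° apart, so I trust it. Next I'll work out the tilted hook waypoints.

```bash
cat > wp.py <<'E'
from g import *
b=np.radians(-14.35); U=np.array([np.cos(b),np.sin(b),0]); V=np.array([-U[1],U[0],0])
def lidgo(lip_u,bottom,th,lat=.170,yaw=-14.1,label=''):
    t=np.radians(th); u=lip_u-.0826*np.cos(t)+.0116*np.sin(t); z=bottom+.0826*np.sin(t)+.0116*np.cos(t)
    p=u*U+lat*V; p[2]=z; print(label,p.round(4)); go(p,yaw,th)
def uv(o=None):
    o=o or telemetry.get_obs(); p=np.array(o['tcp_pos']); print('u,v,z',(p@U).round(4),(p@V).round(4),p[2].round(4),'F',np.round(o['force'],1),'w',o['gripper_width'].round(4),'t',o['time'])
E
python3 -c "
from wp import *
uv(); lidgo(.623,.150,12,label='P0')"
```

```text
Traceback (most recent call last):
  File "wp.py", line 7, in uv
    o=o or telemetry.get_obs(); p=np.array(o['tcp_pos']); print('u,v,z',(p@U).round(4),(p@V).round(4),p[2].round(4),'F',np.round(o['force'],1),'w',o['gripper_width'].round(4),'t',o['time'])
                                                                                                                                                   ^^^^^^^^^^^^^^^^^^^^^^^^
AttributeError: 'float' object has no attribute 'round'
```

```bash
sed -i "s/o\['gripper_width'\].round(4)/round(o['gripper_width'],4)/" wp.py; python3 -c "
from wp import *
uv(); lidgo(.623,.150,12,label='P0')"
```

```text
u,v,z 0.5811 0.0517 0.239 F [-0.1  0.  -4.4] w 0.0136 t 13.7
P0 [0.5698 0.0297 0.1785]
shift [ 2.961 -0.901  1.514] turn [ 2.39 -0.01 -0.01]
```

Call:
{"method": "arm_command", "body": {"motion": [[[1,-0.3,0,1,0,0,0],[2,-0.6,0,2,0,0,0],[2.96,-0.9,0.5,2.4,0,0,0],[2.96,-0.9,1.2,2.4,0,0,0],[2.96,-0.9,1.5,2.4,0,0,0],[2.96,-0.9,1.5,2.4,0,0,0],[2.96,-0.9,1.5,2.4,0,0,0]]]}}

```text
time: 14.58
tcp_pos: [0.5709, 0.0287, 0.181]
eef_rot: [[0.245, 0.949, -0.199], [0.969, -0.24, 0.051], [0.0, -0.206, -0.979]]
force: [0.5, 0.1, -3.5]
gripper_width: 0.0136
grasp_force: 30.0
```

```bash
python3 -c "
from wp import *
uv(); lidgo(.629,.0827,12,label='P1')
c=cam('wrist');np.savez('w6.npz',**c)
W=cloud(c);p=telemetry.get_obs()['tcp_pos'];q=W.reshape(-1,3);s=cv2.cvtColor(c['color'],cv2.COLOR_RGB2HSV)[...,1].ravel()
u,v=q@U,q@V
m=(abs(u-(p@U))<.1)&(v>p@V+.015)&(v<p@V+.075)&(q[:,2]>.12)&(c['range_z'].ravel()>0)
print(m.sum(),'u',u[m].min(),u[m].max(),'vmax',v[m].max())
A=np.c_[u[m],v[m],np.ones(m.sum())];f=np.linalg.lstsq(A,q[m][:,2],rcond=None)[0];print('tilt',np.degrees(np.arctan(f[:2])))
e=m&(u>u[m].max()-.004);print('lip z',np.median(q[e][:,2]))
"
```

```text
u,v,z 0.546 0.1693 0.181 F [ 0.5  0.1 -3.5] w 0.0136 t 14.575
P1 [0.5756 0.0282 0.1112]
shift [0.016 0.472 1.683] turn [ 0.03 -0.01 -0.02]
118020 u 0.48107821872666207 0.6421194917557256 vmax 0.2345400632120535
tilt [ -6.99812422 -73.07592856]
lip z 0.24607008234944194
```

```bash
python3 -c "
from wp import *
c=dict(np.load('w6.npz'));W=cloud(c);p=np.array([.5709,.0287,.181]);q=W.reshape(-1,3);s=cv2.cvtColor(c['color'],cv2.COLOR_RGB2HSV)[...,1].ravel()
u,v=q@U-p@U,q@V-p@V
zt=p[2]-.0116+.006-np.tan(np.radians(12))*u
m=(abs(u)<.1)&(v>.02)&(v<.08)&(abs(q[:,2]-zt)<.012)&(s<90)
n=m&(u<.055)&(u>-.05)
f=np.linalg.lstsq(np.c_[u[n],v[n],np.ones(n.sum())],q[n][:,2],rcond=None)[0];print('tilt',np.degrees(np.arctan(f[:2])),f[2]-p[2])
print(m.sum(),'u',np.percentile(u[m],[.1,99.9]),'v',np.percentile(v[m],99.9))
e=m&(u>np.percentile(u[m],99.9)-.004);print('lip z rel',np.median(q[e][:,2])-p[2])
"
```

```text
tilt [-11.80559738  -0.13609577] -0.00563177395408207
24480 u [-0.062487    0.07890967] v 0.06519607241616579
lip z rel -0.02391970881490149
```

The tilt is 11.8°, and the lip end and height match the model to under 0.5 mm. I'll go down to the pre-hook pose.

Call:
{"method": "arm_command", "body": {"motion": [[[0,0.1,0.4,0,0,0,0],[0,0.25,0.9,0,0,0,0],[0.01,0.4,1.4,0,0,0,0],[0.01,0.47,1.66,0,0,0,0],[0.01,0.47,1.66,0,0,0,0],[0.01,0.47,1.66,0,0,0,0],[0.01,0.47,1.66,0,0,0,0]]]}}

```text
time: 15.5
tcp_pos: [0.5755, 0.0281, 0.1118]
eef_rot: [[0.245, 0.949, -0.2], [0.969, -0.24, 0.051], [0.0, -0.206, -0.979]]
force: [-0.2, -0.8, -3.4]
gripper_width: 0.0137
grasp_force: 30.0
```

```bash
python3 -c "
from wp import *
uv(); lidgo(.629,.0827,12,label='P1');lidgo(.650,.0825,12,label='P2')
c=cam('scene');x=c['color'][190:302,270:400];cv2.imwrite('pics/s2.png',cv2.resize(x,None,fx=5,fy=5,interpolation=2)[:,:,::-1])
"
```

```text
u,v,z 0.5506 0.1699 0.1118 F [-0.2 -0.8 -3.4] w 0.0137 t 15.5
P1 [0.5756 0.0282 0.1112]
shift [0.003 0.004 0.013] turn [ 0.02 -0.01 -0.02]
P2 [0.5959 0.023  0.111 ]
shift [ 0.002  0.519 -0.09 ] turn [ 0.02 -0.01 -0.02]
```

View pics/s2.png

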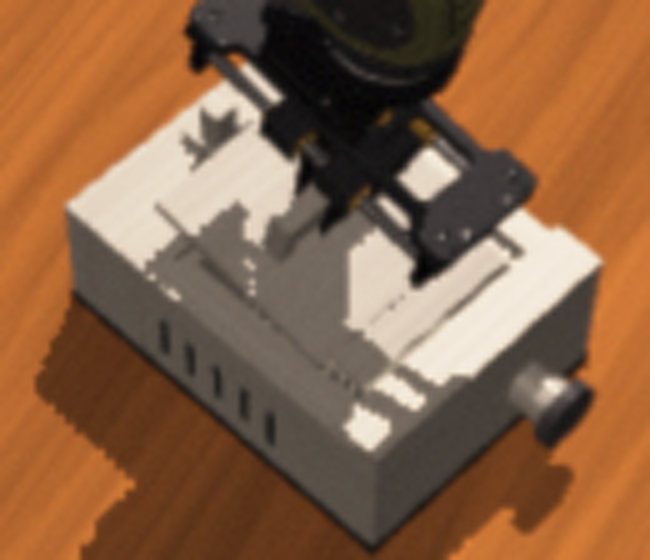

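The scene crop shows the lid over the opening with its lip edge, from (385,350) to (510,265), just ahead of the ledge. Inserting along the horizontal.

Call:
{"method": "arm_command", "body": {"motion": [[[0,0.15,-0.02,0,0,0,0],[0,0.3,-0.05,0,0,0,0],[0,0.42,-0.07,0,0,0,0],[0,0.52,-0.09,0,0,0,0],[0,0.52,-0.09,0,0,0,0],[0,0.52,-0.09,0,0,0,0],[0,0.52,-0.09,0,0,0,0]]]}}

```text
time: 16.42
tcp_pos: [0.5951, 0.023, 0.1099]
eef_rot: [[0.245, 0.948, -0.202], [0.969, -0.24, 0.051], [-0.0, -0.208, -0.978]]
force: [-0.0, -0.2, -3.9]
gripper_width: 0.0138
grasp_force: 30.0
```

```bash
python3 -c "
from wp import *
uv()
for l,b,t in ((.6503,.082,9),(.6503,.0815,6),(.6503,.081,3),(.6503,.0805,0)): lidgo(l,b,t)
"
```

```text
u,v,z 0.5708 0.1698 0.1099 F [-0.  -0.2 -3.9] w 0.0138 t 16.425
 [0.5949 0.0233 0.1064]
shift [0.005 0.011 0.087] turn [-0.6  -0.   -0.02]
 [0.5937 0.0236 0.1017]
shift [0.005 0.007 0.208] turn [-1.2  -0.   -0.02]
 [0.5928 0.0238 0.0969]
shift [0.006 0.009 0.329] turn [-1.8  -0.   -0.02]
 [0.5921 0.024  0.0921]
shift [0.006 0.016 0.45 ] turn [-2.4  -0.   -0.02]
```

No contact yet. Swinging down.

Call:
{"method": "arm_command", "body": {"motion": [[[0,0.01,0.04,-0.3,0,0,0],[0,0.01,0.09,-0.6,0,0,0],[0,0.01,0.15,-0.9,0,0,0],[0,0.01,0.21,-1.2,0,0,0],[0,0.01,0.27,-1.5,0,0,0],[0,0.01,0.33,-1.8,0,0,0],[0,0.01,0.38,-2.05,0,0,0],[0,0.01,0.38,-2.05,0,0,0],[0,0.01,0.38,-2.05,0,0,0]]]}}

```text
time: 17.55
tcp_pos: [0.5927, 0.0236, 0.0951]
eef_rot: [[0.245, 0.969, -0.029], [0.969, -0.245, 0.007], [0.0, -0.03, -1.0]]
force: [0.3, -0.4, -3.6]
gripper_width: 0.0137
grasp_force: 30.0
```

```bash
python3 -c "
from wp import *
uv();lidgo(.6503,.0800,0)
c=cam('wrist');np.savez('w7.npz',**c)
from rc import near
near(c,[.6,.0226],.16,[(.0805,.0905),(.093,.1)])
"
```

```text
u,v,z 0.5683 0.1698 0.0951 F [ 0.3 -0.4 -3.6] w 0.0137 t 17.55
 [0.5921 0.024  0.0916]
shift [ 0.006 -0.013  0.087] turn [-0.35 -0.   -0.02]
0.0805 0.0905 29097 [575.5  71.1] [ 89.5 204.1] 75.77 z 0.0872
0.093 0.1 14055 [684.9  40.1] [95.3 32.8] 75.94 z 0.0973
```

Call:
{"method": "arm_command", "body": {"motion": [[[0,-0.01,0.03,-0.15,0,0,0],[0,-0.01,0.06,-0.25,0,0,0],[0,-0.01,0.09,-0.35,0,0,0],[0,-0.01,0.09,-0.35,0,0,0],[0,-0.01,0.09,-0.35,0,0,0]]]}}

```text
time: 18.23
tcp_pos: [0.5921, 0.0238, 0.0916]
eef_rot: [[0.245, 0.969, 0.0], [0.969, -0.245, 0.0], [0.0, 0.0, -1.0]]
force: [-2.6, 0.6, -2.1]
gripper_width: 0.0139
grasp_force: 30.0
```

```bash
python3 -c "
from wp import *
uv();lidgo(.6503,.0800,0)"
```

```text
u,v,z 0.5677 0.1698 0.0916 F [-2.6  0.6 -2.1] w 0.0139 t 18.225
 [0.5921 0.024  0.0916]
shift [ 0.006 -0.    -0.   ] turn [ 0.   -0.   -0.02]
```

Call:
{"method": "arm_command", "body": {"motion": [[[0,0,0,0,0,0,40],[0,0,0,0,0,0,40],[0,0,0,0,0,0,40],[0,0,-0.8,0,0,0,40],[0,0,-2,0,0,0,40],[-0.8,0,-3.3,0,0,0,40],[-1.6,0,-4,0,0,0,40],[-1.6,0,-4,0,0,0,40],[-1.6,0,-4,0,0,0,40]]]}}

```text
time: 19.35
tcp_pos: [0.5759, -0.0378, 0.2501]
eef_rot: [[0.245, 0.969, -0.001], [0.969, -0.245, 0.001], [0.0, -0.002, -1.0]]
force: [-0.0, -0.0, -0.7]
gripper_width: 0.0402
grasp_force: 0.0
```

```bash
python3 -c "
from wp import *
from rc import near
uv()
c=cam('wrist');save(c,'w8.png');np.savez('w8.npz',**c)
near(c,[.6,.0226],.17,[(.0795,.0865),(.0845,.0895),(.093,.1),(.115,.1235)])
q=cloud(c).reshape(-1,3);u,v=q@U-.5787,q@V-.1716
for n,a,b in (('plate',-.065,-.02),('plate2',.015,.04)):
    m=(u>a)&(u<b)&(abs(v)<.055);print(n,np.median(q[m][:,2]))
m=(u>-.065)&(u<.04)&(abs(v)<.06)&(abs(q[:,2]-.086)<.006);f=np.linalg.lstsq(np.c_[u[m],v[m],np.ones(m.sum())],q[m][:,2],rcond=None)[0];print(f,np.degrees(f[:2]))
m=(abs(q[:,2]-.1225)<.004)&(abs(u+.11)<.03)&(abs(v)<.02);print('post uv',(u[m].min()+u[m].max())/2,(v[m].min()+v[m].max())/2, u[m].ptp() if 0 else u[m].max()-u[m].min())
"
```

```text
u,v,z 0.5673 0.1061 0.2501 F [-0.  -0.  -0.7] w 0.0402 t 19.35
0.0795 0.0865 1627 [654.6   5.2] [120.8  15.6] 75.5 z 0.0843
0.0845 0.0895 35456 [564.6  32.3] [170.3 201.1] 75.67 z 0.0868
0.093 0.1 7132 [676.    3.7] [170.3  32.2] 75.93 z 0.0973
0.115 0.1235 1736 [591.8  25.5] [79.9 13.9] 75.46 z 0.1203
plate 0.36153353728075055
plate2 0.3528126673078509
[0.00070608 0.00036994 0.08626559] [0.04045568 0.02119585]
post uv -0.10855883605000455 -0.00034915223926962335 0.014665101648306145
```

View pics/w8.png

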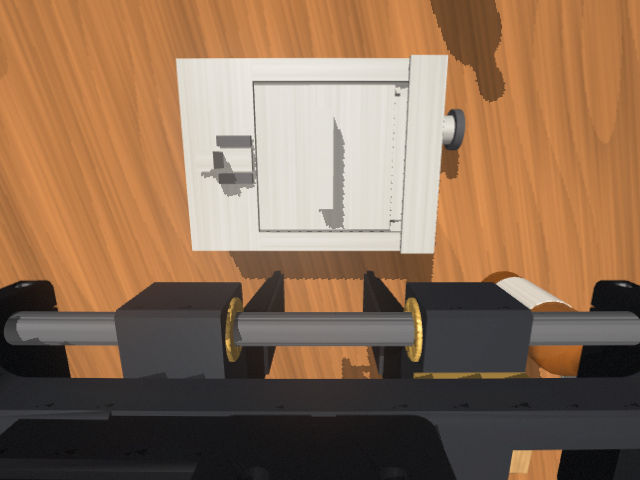

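The wrist view shows the lid flat inside the rim (320,155), with the ledge over its lip at (400,155) and the bolt post at (218,160). The plate is at z 86.3 mm with 0.04° tilt, and the lip is about 13 mm under the ledge. Now the bolt: I'll straddle the post along box x in the present orientation.

```bash
python3 -c "
from wp import *
c=dict(np.load('w8.npz'));q=cloud(c).reshape(-1,3);u,v=q@U-.5787,q@V-.1716
for a in np.arange(-.14,-.06,.008):
  print(round(a,3),[round(float(np.max(q[m][:,2])),3) if (m:=(abs(u-a)<.004)&(abs(v-b)<.004)&(q[:,2]<.15)).sum()>2 else None for b in np.arange(-.03,.031,.01)])
p=.4697*U+.1713*V
p[2]=.13;go(p,-14.35); p[2]=.106;go(p,-14.35)
"
```

```text
-0.14 [0.088, 0.088, 0.089, 0.089, 0.089, 0.089, 0.089]
-0.132 [0.089, 0.089, 0.088, 0.089, 0.089, 0.089, 0.089]
-0.124 [0.089, 0.089, 0.096, 0.096, 0.096, 0.089, 0.089]
-0.116 [0.089, 0.088, 0.126, 0.126, 0.125, 0.089, 0.089]
-0.108 [0.089, 0.095, 0.126, 0.126, 0.125, 0.095, 0.089]
-0.1 [0.089, 0.095, 0.126, 0.126, 0.126, 0.095, 0.089]
-0.092 [0.089, 0.095, 0.096, 0.096, 0.096, 0.095, 0.089]
-0.084 [0.089, 0.095, 0.096, 0.096, 0.096, 0.095, 0.089]
-0.076 [0.089, 0.095, 0.096, 0.096, 0.096, 0.095, 0.088]
-0.068 [0.088, 0.088, 0.088, 0.088, 0.088, 0.088, 0.088]
-0.06 [0.088, 0.088, 0.089, 0.088, 0.088, 0.088, 0.088]
shift [ 1.632 -2.418  2.99 ] turn [-0.03 -0.    0.04]
shift [ 1.632 -2.416  3.59 ] turn [-0.03 -0.    0.04]
```

Call:
{"method": "arm_command", "body": {"motion": [[[0.8,-1.2,0,0,0,0,50],[1.63,-2.42,0,0,0,0,50],[1.63,-2.42,0.8,0,0,0,50],[1.63,-2.42,2,0,0,0,50],[1.63,-2.42,3,0,0,0,50],[1.63,-2.42,3.62,0,0,0,50],[1.63,-2.42,3.62,0,0,0,50],[1.63,-2.42,3.62,0,0,0,0],[1.63,-2.42,3.62,0,0,0,0],[1.63,-2.42,3.62,0,0,0,0],[1.63,-2.42,3.62,0,0,0,0],[1.63,-2.42,3.62,0,0,0,0]]]}}

```text
time: 20.9
tcp_pos: [0.4988, 0.0486, 0.1072]
eef_rot: [[0.245, 0.969, 0.001], [0.969, -0.245, 0.0], [0.0, 0.001, -1.0]]
force: [-0.3, 0.2, 2.8]
gripper_width: 0.0136
grasp_force: 30.0
```

Call:
{"method": "arm_command", "body": {"motion": [[[0,0,0,0,0,0,0],[0,0,0,0,0,0,0]]]}}

```text
time: 21.15
tcp_pos: [0.4988, 0.0486, 0.1071]
eef_rot: [[0.245, 0.969, 0.001], [0.969, -0.245, -0.0], [0.0, 0.001, -1.0]]
force: [-1.0, -0.1, 4.7]
gripper_width: 0.0138
grasp_force: 30.0
```

```bash
python3 -c "
from wp import *
uv();p=telemetry.get_obs()['tcp_pos'];go(p+.021*U,-14.35)"
```

```text
u,v,z 0.4712 0.1707 0.1071 F [-1.  -0.1  4.7] w 0.0138 t 21.15
shift [-0.001  0.525  0.   ] turn [ 0.01 -0.    0.03]
```

Call:
{"method": "arm_command", "body": {"motion": [[[0,0.15,0,0,0,0,0],[0,0.3,0,0,0,0,0],[0,0.45,0,0,0,0,0],[0,0.54,0,0,0,0,0],[0,0.55,0,0,0,0,0],[0,0.55,0,0,0,0,0],[0,0.55,0,0,0,0,0]]]}}

```text
time: 22.02
tcp_pos: [0.5191, 0.0435, 0.1071]
eef_rot: [[0.245, 0.969, -0.002], [0.969, -0.245, 0.0], [-0.0, -0.002, -1.0]]
force: [-4.4, 0.9, 7.5]
gripper_width: 0.0136
grasp_force: 30.0
```

```bash
python3 -c "
from wp import *
uv()"
```

```text
u,v,z 0.4922 0.1708 0.1071 F [-4.4  0.9  7.5] w 0.0136 t 22.025
```

Call:
{"method": "arm_command", "body": {"motion": [[[0,0,0,0,0,0,40],[0,0,0,0,0,0,40],[0,0,0,0,0,0,40],[0,0,-0.8,0,0,0,40],[0,0,-2,0,0,0,40],[-0.8,1,-3.3,0,0,0,40],[-1.6,1.5,-4,0,0,0,40],[-1.6,1.5,-4,0,0,0,40],[-1.6,1.5,-4,0,0,0,40]]]}}

```text
time: 23.15
tcp_pos: [0.5616, -0.0332, 0.2651]
eef_rot: [[0.246, 0.969, -0.002], [0.969, -0.246, 0.001], [0.0, -0.002, -1.0]]
force: [-0.8, 0.5, -0.6]
gripper_width: 0.0399
grasp_force: 0.0
```

```bash
python3 -c "
from wp import *
from rc import near
uv()
c=cam('wrist');save(c,'w9.png')
near(c,[.6,.0226],.17,[(.093,.1),(.115,.1235)])
q=cloud(c).reshape(-1,3);u,v=q@U-.5787,q@V-.1716
m=(u>-.055)&(u<.04)&(abs(v)<.06)&(abs(q[:,2]-.086)<.006);f=np.linalg.lstsq(np.c_[u[m],v[m],np.ones(m.sum())],q[m][:,2],rcond=None)[0];print(f,np.degrees(f[:2]))
m=(abs(q[:,2]-.1245)<.004)&(abs(u+.09)<.03)&(abs(v)<.02);print('post uv',(u[m].min()+u[m].max())/2,(v[m].min()+v[m].max())/2,u[m].max()-u[m].min())
"
```

```text
u,v,z 0.5523 0.107 0.2651 F [-0.8  0.5 -0.6] w 0.0399 t 23.15
0.093 0.1 6548 [675.7   4. ] [170.3  32.2] 76.03 z 0.0973
0.115 0.1235 1587 [591.9  25.3] [80. 14.] 76.2 z 0.1202
[0.00069232 0.00028283 0.08626987] [0.03966706 0.01620516]
post uv -0.0872345491023869 -0.0006471395597132945 0.014467918711728978
```

View pics/w9.png

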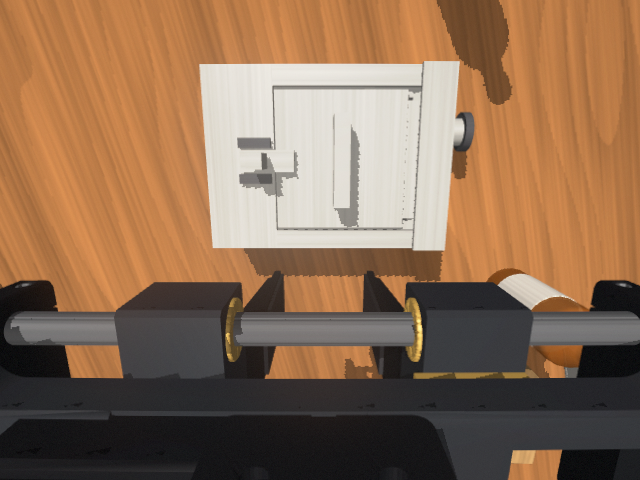

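The wrist view shows the bolt bar over the lid's front edge, with its nose at (295,160). The post has moved 21.3 mm, the lid is flat and home, and the gripper is clear. Handing in.

```bash
python3 -c "
from h import *
print(r.job_done())"
```

```text
the job is handed in; nothing more can be done
None
```

I handed the job in at about 23 s of the 69 s allowed: the cartridge is centred in its pocket, the lid is hooked, flat and home, and the bolt moved about 21 mm over the lid. The hand-in call returned no verdict.

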